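# Check that a mounted specimen clears the height gate

## Task

Lift the red retaining bar out of the two brackets of the transport cradle and lay it lengthwise on the green mat. Then take out the carrier with the blue specimen block, set it flat on the white gate plate in front of the yellow bridge with its block end towards the bridge, let go, and push it from its tail under the bridge until the whole blue block has come out on the far side, without ramming the bridge. Set things down rather than dropping them, and leave the carrier with the orange block in the cradle and the other desk things where they are.

Things in the scene. Friction and masses are not known exactly. Their poses are not given: they have to be found in the camera images.
- cradle: Fixed grey cradle, base 150 (x) x 196 (y) x 8 mm; origin under its centre, z up. Two carriers lie on the base along x, blocks to +x, at y = +45 and -45 mm, between 16 mm high lips at their ends; sides free. Aluminium U brackets at x = -20, y = +85 and -85 mm: 10 mm long in y, open on top, slot 16 mm wide in x, slot floor 24 and tops 38 mm above the bench.
- bar_mid (a point): Centre of the loose red retaining bar with black ends: 12 mm wide (its x), 200 mm long (its y), 18 mm high (its z), about 0.24 kg. At the start it lies in both brackets across the carriers (2 mm free above their plates), its centre 33 mm above the bench, its top 4 mm above the brackets.
- mat: Fixed thin green mat, 250 mm long (its x), 80 mm wide (its y), 2 mm thick, between the cradle and the gate. Origin at the centre of its underside.
- blue_block (a point): Centre of the blue specimen block, 40 (x) x 36 (y) x 22 mm (z), which stands on its carrier's plate flush with both long sides. 25 mm above the carrier's underside, 100 mm from its tail end, 30 mm from its front end. Axes: x from tail to block, z up. A dark disc is set in its top.
- blue_tail (a point): Middle of the tail end face of the blue carrier, 7 mm above its underside, same axes as blue_block: push here.
- amber_block (a point): Centre of the orange specimen block of the other loose carrier, which has the same shape as the blue one and stays in the cradle. The two may be in either place.
- gate: Fixed height gate: white plate 300 (x) x 100 (y) x 10 mm. Origin at the centre of its underside, z up, top face at z = 10 mm. The bridge stands across its middle (x = 0). The part goes from -x to +x, as the green chevrons on the entry half point; +x points to the robot's right.
- bridge: The gate's fixed bridge: yellow bar, 14 mm thick along x and 14 mm high, on two aluminium posts 14 x 12 mm. Origin on the plate's top face under the bar's middle, axes as the gate's. Opening 56 mm wide (y from -28 to +28 mm) and 40 mm high above the plate (4 mm more than the carrier); bar top 54 mm above the plate.
- blue: The whole loose carrier with the blue block, about 0.16 kg: dark plate 130 (x) x 36 (y) x 14 mm (z), a white line across its tail, the block on its front part; 36 mm high overall. Origin under the plate's middle (35 mm behind the block's centre), axes as blue_block.
- bar: The whole loose red bar; origin at the centre of its underside, axes as bar_mid.
- mouse_top (a point): Middle of the loose black computer mouse, 105 x 60 x 32 mm, 16 mm above the bench. Leave alone.
- pen_cup_mid (a point): Middle of the loose grey square pen cup, 75 x 75 x 100 mm with pens to 145 mm, 50 mm above the bench. Leave alone.
- climate_meter_mid (a point): Middle of the loose white desk climate meter, 30 x 85 x 105 mm, 52 mm above the bench. Leave alone.
There are look-alikes about, which are no part of the job. What is shaped like the blue but purple is not meant.

How it is judged (in metres and radians):
On the way, in this order (a step that is already met when the one before it is completed fails the run):
1. the red bar lies lengthwise on the green mat, let go (x of bar_mid in the frame of mat between -0.035 and 0.035 m and y of bar_mid in the frame of mat between -0.035 and 0.035 m and z of bar_mid in the frame of mat below 0.016 m and angle between the y axis of bar_mid and the x axis of mat, either way round below 0.35 rad and contact force between the fingers and bar below 0.05 N), for 0.2 s.
2. the blue carrier lies flat on the entry half of the gate plate, wholly in front of the bridge, block end towards it, let go (z of blue_block in the frame of gate between 0.03 and 0.039 m and angle between blue_block's own z axis and vertical below 0.08 rad and x of blue in the frame of gate between -0.15 and -0.07 m and x of blue_tail in the frame of gate between -0.22 and -0.12 m and y of blue_block in the frame of gate between -0.04 and 0.04 m and contact force between the fingers and blue below 0.05 N and linear speed of blue below 0.03 m/s), for 0.2 s.
3. the blue block is under the bridge bar (z of blue_block in the frame of gate between 0.03 and 0.039 m and angle between blue_block's own z axis and vertical below 0.08 rad and x of blue_block in the frame of gate between -0.018 and 0.018 m and y of blue_block in the frame of gate between -0.02 and 0.02 m), for 0.02 s.
At the end, for the whole second after the job is handed in: Blue carrier flat (0.08 rad), at rest and let go on the gate plate, block centre 27 to 130 mm past the bridge and within 45 mm of mid-lane; red bar let go on the mat, centre within 35 mm of its middle each way, along it within 0.35 rad; orange-block carrier within 15 mm of its start (z of blue_block in the frame of gate between 0.03 and 0.039 m and angle between blue_block's own z axis and vertical below 0.08 rad and x of blue_block in the frame of gate between 0.027 and 0.13 m and y of blue_block in the frame of gate between -0.045 and 0.045 m and linear speed of blue below 0.02 m/s and x of bar_mid in the frame of mat between -0.035 and 0.035 m and y of bar_mid in the frame of mat between -0.035 and 0.035 m and z of bar_mid in the frame of mat below 0.016 m and angle between the y axis of bar_mid and the x axis of mat, either way round below 0.35 rad and distance of amber_block from where it was at the start of the episode below 0.015 m); the robot touches nothing.
It fails at once if the blue carrier is pressed against the bridge with more than 12 N (contact force between blue and bridge above 12 N).
It fails at once if the blue carrier is dropped or thrown (moving freely, out of the fingers, faster than 0.6 m/s) (linear speed of blue above 0.6 m/s and contact force between the fingers and blue below 0.05 N).
It fails at once if the red bar is dropped or thrown (moving freely, out of the fingers, faster than 0.6 m/s) (linear speed of bar above 0.6 m/s and contact force between the fingers and bar below 0.05 N).
It fails at once if the orange-block carrier, the mouse, the pen cup or the climate meter is shifted by more than 20 mm (distance of any of amber_block, mouse_top, pen_cup_mid, climate_meter_mid from where it was at the start of the episode above 0.02 m).
It also fails if it takes over 72 s, if anything falls off the work surface, if the arm or the gripper's body presses on something with over 40 N, if the wrist force passes 120 N, or if a joint passes its speed limit or range.

## Robot

A 6-joint arm with a two-finger parallel gripper is mounted at the origin on the work surface. World frame = base frame: x ahead of the robot, y to its left, z up, the work surface at z = 0. Lengths are in m, angles in degrees, forces in N, time in s.
With the tool pointing down it reaches from about 0.4 to 0.825 m from the base axis. Payload 7 kg.
Tool frame: the origin (TCP) lies on the centre line of the jaws, within the pads' length; the fingertips stand 11 mm ahead of it and the grasp point (between the pads) lies 8 mm behind it; z points along the fingers, y is the line along which they close (so a half turn about z gives the same grasp; the last joint's range is limited). The gripper opens to 88 mm and grips with 3 to 60 N. Pads are 19 mm wide; open, the fingers measure 130 mm over their backs; the gripper's body (78 mm by 193 mm) begins 47 mm behind the grasp point.
Start: joints at [90.361, 20.546, 0.682, 0, -70.136, -16.507], TCP at [0.188, 0.648, 0.238] pointing down, gripper open.
Joint ranges: [-176.03, 176.03], [-82.01, 121.73], [-58.28, 71.71], [-173.87, 95.51], [-174.79, -0.11], [-173.66, 173.66]. Speed limits (degrees/s): [136.94, 136.94, 172.46, 180, 180, 180].

## Interface

Orientations are given as [roll, pitch, yaw] about the fixed x, y, z axes, in that order (R = Rz(yaw) Ry(pitch) Rx(roll)).
In Python, from plant import r, capture, camera_model, job gives the robot as it stands.
- The arm moves only by the tool drive_tool, never from a script. Its argument "increments" is a list that holds one entry, the list of rows, each a list of 5 numbers: the gripper's target within -1 to 1 (fully open at 1, half-way at 0, shut at -1), then the shift along the tool's x, y, z scaled (see below), then the turn about the tool's z scaled (see below). In form: [[[gripper, tx, ty, tz, roll], ...]]. A call has 1 to 5 rows; each row is the pose to reach, as a shift and turn from the pose commanded when the call began, along the tool's axes at that moment, turning the shorter way round; what a row does not reach only later rows make up. The controller multiplies each number of a shift by 120 mm and each number of a turn by 360 degrees. A row lasts 1/8 s, in which the tool goes at most 62.5 mm and 10.7 degrees, less where a joint would pass 70% of its speed; a pose out of reach is approached as far as the arm can. A call with a number of a shift or a turn outside -1 to 1 is refused whole. A call with a gripper value outside its range is refused whole. The fingers move at their own pace and stop on an object; "squeeze" is the grip in N (left out, the last holds). Time passes only in rows, so rows that repeat a pose let the fingers close. It gives the time, the measured TCP pose, the force, the opening and the grip force at its end, in the units of the state.
- r.get_state(): the state, without advancing time (a new reading comes with each control period).
- capture(name): name is "scene" or "top" or "wrist"; returns the picture (384x512x3 uint8, red, green, blue); there is no depth.
- camera_model(name): a dict with "camera_matrix" (3x3 intrinsics, pixels), "rvec" (rotation vector, rad) and "tvec" (3), from world to camera coordinates, as OpenCV has them. Camera axes: x right, y down, z forward; pixel columns grow to the right and rows downward; lengths in m; the calibration is good to about 2 mm. A picture is of the moment at which its call begins: read the wrist's pose just before it. camera_model takes no time and is no camera call; for the wrist camera it gives the pose at the moment of the call.
- job.close_job(): hands the job in; it is judged then, once.
The state is a dict: "time_s": time; "joints": joint angles; "qd": joint speeds; "joint_torque": joint torques, N m; "tcp_pos": TCP position; "eef_rot": TCP orientation; "contact_force": force on the tool from outside, world axes, zero at the start; "moment": the same for the moment, N m; "gripper_width": finger opening in m; "gripper_force": force on a finger pad.
Only numpy, scipy, OpenCV 4.12 (cv2) and the standard library are available. Lean on these libraries where they do the work, as an engineer would, in place of code of your own. Each camera call takes 0.05 s, during which the arm holds its last target. There are 200 camera calls.

## Working session

There is one attempt and no reset: what is moved stays moved. The work goes in short steps, Python scripts to look and compute and a tool call to move; the robot and the scene stay as the last step left them, time stands still between calls to the robot, and variables do not carry over. Pictures are saved under pics/ and viewed, at most 10 in all, crops included, and the job is handed in when it is done.

Besides the shell and the picture viewer there is one more tool, called as name(argument=value, ...), one argument or row to a line, values as JSON. drive_tool: Moves the arm, as the interface text tells. Its arguments: {"type":"object","properties":{"increments":{"type":"array"},"squeeze":{"type":"number"}},"required":["increments"]}

```bash
mkdir -p pics; ls
python3 - <<'E'
from plant import r,capture,camera_model
import cv2,numpy as np
s=r.get_state();print({k:np.round(v,3) for k,v in s.items()})
for n in("scene","top"):
    cv2.imwrite(f"pics/{n}0.png",capture(n)[:,:,::-1]);m=camera_model(n)
    R=cv2.Rodrigues(np.array(m["rvec"],float))[0];print(n,np.array(m["camera_matrix"]),-R.T@np.array(m["tvec"]).ravel())
E
```

```text
pics
{'time_s': np.float64(0.0), 'joints': array([ 9.0361e+01,  2.0591e+01,  6.3500e-01, -2.0000e-02, -7.0134e+01,
       -1.6507e+01]), 'qd': array([-0.002,  0.024, -0.074,  0.102,  0.021, -0.036]), 'joint_torque': array([ 0.0000e+00, -5.8272e+01,  2.9305e+01,  6.9970e+00,  7.0000e-03,
       -0.0000e+00]), 'tcp_pos': array([0.188, 0.648, 0.237]), 'eef_rot': array([ 1.79908e+02, -7.00000e-03, -1.61530e+01]), 'contact_force': array([ 0.854, -0.544,  0.516]), 'moment': array([-0.048,  0.037, -0.017]), 'gripper_force': np.float64(0.0), 'gripper_width': np.float64(0.087)}
scene [[411.46137903   0.         255.33072077]
 [  0.         411.46137903 190.17946429]
 [  0.           0.           1.        ]] [1.2171086  0.11753417 1.14223454]
top [[425.18012822   0.         257.57362505]
 [  0.         425.18012822 189.67575665]
 [  0.           0.           1.        ]] [0.45856465 0.07966277 1.41407667]
```

Run:
```python
import cv2
a=cv2.imread("pics/top0.png");cv2.imwrite("pics/top0b.png",cv2.resize(a,(800,600),interpolation=cv2.INTER_CUBIC))
```

```text
(no output)
```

View pics/top0b.png

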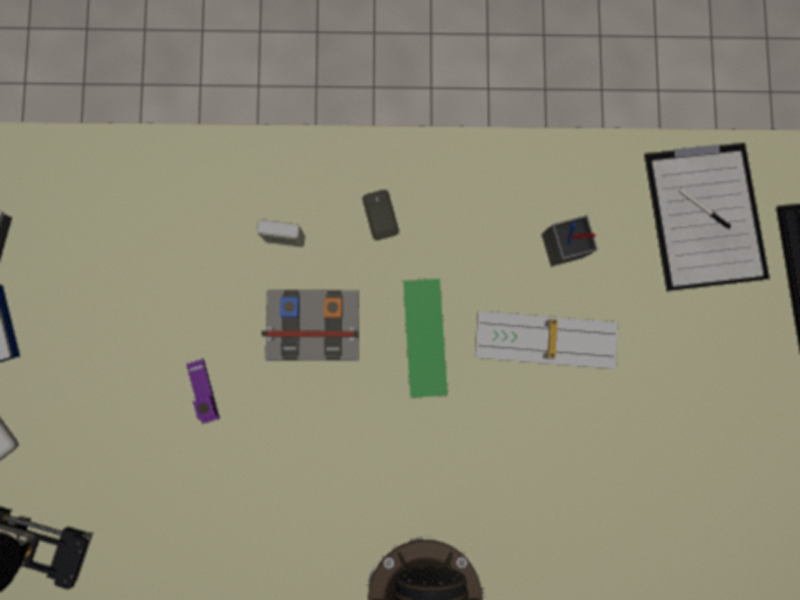

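View pics/scene0.png

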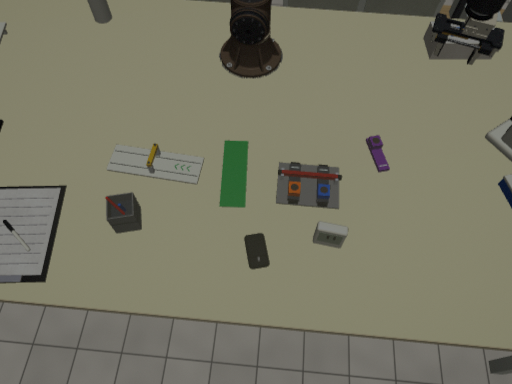

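The top view (800x600) shows the cradle at (312,325) with the blue carrier at x≈290 and the orange one at x≈333. The red bar lies across at row 333, the mat is at (425,338), and the gate is at (547,340) with the bridge at (552,338). The scene view agrees. The purple carrier at (203,390) is the decoy.

```bash
cat > h.py <<'E'
import cv2,numpy as np
from plant import r,capture,camera_model
def ray(m,uv,z):
    K=np.array(m["camera_matrix"]);R=cv2.Rodrigues(np.array(m["rvec"],float))[0];c=-R.T@np.array(m["tvec"]).ravel()
    d=(R.T@np.linalg.inv(K)@np.c_[np.reshape(uv,(-1,2)),np.ones(np.size(uv)//2)].T).T
    return (c+d*((z-c[2])/d[:,2])[:,None])[:,:2]
H={'red':((0,8),110,50),'orange':((9,17),150,90),'blue':((105,125),120,60),'green':((50,80),110,60),'yellow':((18,30),150,80)}
def mask(rgb,c):
    h=cv2.cvtColor(rgb,cv2.COLOR_RGB2HSV);(a,b),s,v=H[c]
    m=cv2.inRange(h,(a,s,v),(b,255,255))
    if c=='red': m|=cv2.inRange(h,(172,s,v),(180,255,255))
    return m
def find(rgb,c,m,z,roi=None):
    k=mask(rgb,c)
    if roi: x0,y0,x1,y1=roi; q=np.zeros_like(k);q[y0:y1,x0:x1]=k[y0:y1,x0:x1];k=q
    cs=max(cv2.findContours(k,cv2.RETR_EXTERNAL,cv2.CHAIN_APPROX_NONE)[0],key=cv2.contourArea)
    w=ray(m,cs.reshape(-1,2).astype(float),z)
    (x,y),(a,b),t=cv2.minAreaRect((w*1000).astype(np.float32))
    if a<b:a,b,t=b,a,t+90
    t=(t+90)%180-90
    return np.round([x,y],1),np.round([a,b],1),round(t,1)   # mm, long axis angle
def body(v,yaw): # world mm delta -> tool-axis units (tool down)
    c,s=np.cos(np.radians(yaw)),np.sin(np.radians(yaw))
    return (c*v[0]+s*v[1])/120,(s*v[0]-c*v[1])*-1/120*-1
E
python3 - <<'E'
from h import *
im=capture("top");m=camera_model("top")
for c,z,roi in(('red',.042,(160,185,235,240)),('blue',.044,(160,180,240,235)),('orange',.044,(160,180,240,235)),('green',.002,(250,170,295,260)),('yellow',.064,(340,190,370,240))):
    print(c,find(im,c,m,z,roi))
h=cv2.cvtColor(im,cv2.COLOR_RGB2HSV)
k=((h[...,1]<45)&(h[...,2]>130)).astype(np.uint8);q=np.zeros_like(k);q[190:245,295:405]=k[190:245,295:405]
w=ray(m,np.argwhere(q)[:,::-1].astype(float),.010);print('gate',cv2.minAreaRect((w*1000).astype(np.float32)))
E
```

```text
red (array([536.7, 237.2]), array([173.3,   9.7]), -89.9)
blue (array([591.4, 279.9]), array([35.6, 32.3]), 0.2)
orange (array([591.6, 191.3]), array([35.9, 29. ]), 0.6)
green (array([532.4,  -2.3]), array([240.2,  71.2]), 3.5)
yellow (array([ 528.3, -260.2]), array([57.5,  9.7]), -1.4)
gate ((520.4309692382812, -252.69970703125), (318.8186340332031, 122.0250244140625), 85.74103546142578)
```

drive_tool(
  increments=[
    [[1, 0.312, 0.207, 0, 0], [1, 0.624, 0.414, 0, 0], [1, 0.937, 0.62, 0, 0]],
  ],
)

```text
time_s: 0.52
tcp_pos: [0.2756, 0.5444, 0.2372]
eef_rot: [180.0, -0.0, -16.1]
contact_force: [0.2, 0.2, 0.2]
gripper_width: 0.0876
gripper_force: 0.0
```

drive_tool(
  increments=[
    [[1, 0.312, 0.207, 0, 0], [1, 0.624, 0.414, 0, 0], [1, 0.937, 0.62, 0, 0]],
  ],
)

```text
time_s: 0.9
tcp_pos: [0.363, 0.4416, 0.2374]
eef_rot: [180.0, 0.0, -16.1]
contact_force: [1.1, -0.3, -0.5]
gripper_width: 0.0871
gripper_force: 0.0
```

drive_tool(
  increments=[
    [[1, 0.312, 0.207, 0, 0], [1, 0.624, 0.414, 0, 0], [1, 0.937, 0.62, 0, 0]],
  ],
)

```text
time_s: 1.27
tcp_pos: [0.4503, 0.3389, 0.2375]
eef_rot: [180.0, 0.0, -16.1]
contact_force: [0.7, 0.1, 0.1]
gripper_width: 0.0875
gripper_force: 0.0
```

drive_tool(
  increments=[
    [[1, 0.312, 0.207, 0, 0], [1, 0.624, 0.414, 0, 0], [1, 0.937, 0.62, 0, 0]],
  ],
)

```text
time_s: 1.65
tcp_pos: [0.5377, 0.2362, 0.2375]
eef_rot: [180.0, 0.0, -16.1]
contact_force: [0.1, 0.3, -0.6]
gripper_width: 0.0874
gripper_force: 0.0
```

drive_tool(
  increments=[
    [[1, 0, 0, 0, 0.029], [1, 0, 0, 0, 0.058], [1, 0, 0, 0, 0.087], [1, 0, 0, 0, 0.116], [1, 0, 0, 0, 0.145]],
  ],
)

```text
time_s: 2.28
tcp_pos: [0.5368, 0.2373, 0.2373]
eef_rot: [180.0, -0.0, -68.7]
contact_force: [-0.0, -0.5, 0.2]
gripper_width: 0.0875
gripper_force: 0.0
```

drive_tool(
  increments=[
    [[1, 0, 0, 0, 0.03], [1, 0, 0, 0, 0.06], [1, 0, 0, 0, 0.06], [1, 0, 0, 0, 0.06]],
  ],
)

```text
time_s: 2.78
tcp_pos: [0.5369, 0.2374, 0.2374]
eef_rot: [180.0, -0.0, -89.7]
contact_force: [-0.3, -0.6, 0.1]
gripper_width: 0.0874
gripper_force: 0.0
```

Accurate motion. Now a close wrist look.

Run:
```python
from h import *
m=camera_model("wrist");im=capture("wrist");cv2.imwrite("pics/w1.png",im[:,:,::-1])
for c,z in(('red',.042),('blue',.044),('orange',.044)):
    try: print(c,find(im,c,m,z))
    except Exception as e: print(c,e)
```

```text
red (array([537.1, 237. ]), array([175.3,  12.3]), -90.0)
blue (array([592. , 278.1]), array([41.3, 39.8]), 0.3)
orange (array([591.7, 191. ]), array([40.6, 34.7]), 0.3)
```

View pics/w1.png

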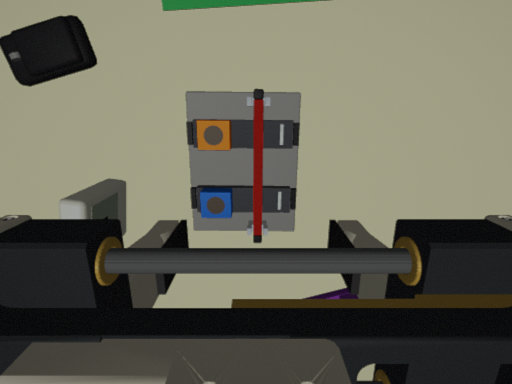

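The wrist view shows the bar from (258,93) to (258,240), with orange at (213,135) and blue at (216,204). The tool is already over the bar's middle, so I'll descend and grip.

drive_tool(
  increments=[
    [[1, 0, 0, 0.4, 0], [1, 0, 0, 0.75, 0], [1, 0, 0, 1.0, 0]],
  ],
)

```text
time_s: 3.2
tcp_pos: [0.5364, 0.237, 0.1157]
eef_rot: [179.9, -0.0, -89.8]
contact_force: [0.5, 0.1, 1.4]
gripper_width: 0.0875
gripper_force: 0.0
```

drive_tool(
  increments=[
    [[1, 0, 0, 0.25, 0], [1, 0, 0, 0.45, 0], [1, 0, 0, 0.65, 0], [1, 0, 0, 0.745, 0], [1, 0, 0, 0.745, 0]],
  ],
)

```text
time_s: 3.82
tcp_pos: [0.5368, 0.2372, 0.0276]
eef_rot: [179.9, -0.1, -89.9]
contact_force: [0.1, -0.1, 1.2]
gripper_width: 0.0877
gripper_force: 0.0
```

drive_tool(
  increments=[
    [[-1, 0, 0, 0, 0], [-1, 0, 0, 0, 0], [-1, 0, 0, 0, 0], [-1, 0, 0, 0, 0], [-1, 0, 0, 0, 0]],
  ],
  squeeze=25,
)

```text
time_s: 4.45
tcp_pos: [0.537, 0.2374, 0.0283]
eef_rot: [-180.0, 0.0, -89.9]
contact_force: [-0.3, 0.3, -0.6]
gripper_width: 0.0432
gripper_force: 0.0
```

drive_tool(
  increments=[
    [[-1, 0, 0, 0, 0], [-1, 0, 0, 0, 0], [-1, 0, 0, 0, 0]],
  ],
)

```text
time_s: 4.82
tcp_pos: [0.537, 0.2374, 0.0281]
eef_rot: [180.0, -0.0, -89.9]
contact_force: [-0.1, 0.2, -0.4]
gripper_width: 0.013
gripper_force: 0.0
```

drive_tool(
  increments=[
    [[-1, 0, 0, 0, 0], [-1, 0, 0, 0, 0], [-1, 0, 0, -0.05, 0], [-1, 0, 0, -0.15, 0], [-1, 0, 0, -0.3, 0]],
  ],
)

```text
time_s: 5.45
tcp_pos: [0.5367, 0.2372, 0.0647]
eef_rot: [180.0, -0.0, -89.9]
contact_force: [-0.2, 0.6, -2.8]
gripper_width: 0.0118
gripper_force: 25.0
```

drive_tool(
  increments=[
    [[-1, 0, 0, -0.2, 0], [-1, 0, 0, -0.4, 0], [-1, 0, 0, -0.6, 0], [-1, 0, 0, -0.6, 0]],
  ],
)

```text
time_s: 5.95
tcp_pos: [0.538, 0.2382, 0.1389]
eef_rot: [-179.8, 0.2, -89.9]
contact_force: [-0.1, -0.1, -2.6]
gripper_width: 0.012
gripper_force: 25.0
```

Run:
```python
from h import *
m=camera_model("wrist");im=capture("wrist");cv2.imwrite("pics/w2.png",im[:,:,::-1])
s=r.get_state();print(s["gripper_width"],s["gripper_force"],s["tcp_pos"])
for c,z in(('red',s["tcp_pos"][2]+.017),('blue',.044),('orange',.044),('green',.002)):
    try: print(c,find(im,c,m,z))
    except Exception as e: print(c,e)
```

```text
0.01150924899813833 24.996624290943146 [0.53715889 0.23770613 0.13725083]
red (array([538.4, 191.8]), array([83.1, 12.2]), -89.2)
blue (array([589.6, 258.5]), array([38.8,  5. ]), 0.1)
orange (array([591.5, 191. ]), array([40.6, 35.4]), 0.1)
green max() iterable argument is empty
```

The bar is held, but the tips reach 7 mm below its underside, so they would hit the mat first. I'll set it back in the brackets and grip higher.

drive_tool(
  increments=[
    [[-1, 0, 0, 0.25, 0], [-1, 0, 0, 0.5, 0], [-1, 0, 0, 0.7, 0], [-1, 0, 0, 0.82, 0], [-1, 0, 0, 0.895, 0]],
  ],
)

```text
time_s: 6.62
tcp_pos: [0.5367, 0.237, 0.0278]
eef_rot: [179.9, -0.1, -89.9]
contact_force: [-10.0, -2.2, 36.3]
gripper_width: 0.0115
gripper_force: 25.0
```

drive_tool(
  increments=[
    [[-1, 0, 0, 0, 0], [-0.5, 0, 0, 0, 0], [-0.5, 0, 0, 0, 0], [-0.5, 0, 0, -0.03, 0], [-0.5, 0, 0, -0.07, 0]],
  ],
)

```text
time_s: 7.25
tcp_pos: [0.5371, 0.2375, 0.0377]
eef_rot: [-180.0, 0.0, -89.9]
contact_force: [0.6, 0.1, 0.4]
gripper_width: 0.022
gripper_force: 0.0
```

drive_tool(
  increments=[
    [[-1, 0, 0, 0, 0], [-1, 0, 0, 0, 0], [-1, 0, 0, 0, 0], [-1, 0, 0, 0, 0], [-1, 0, 0, 0, 0]],
  ],
)

```text
time_s: 7.88
tcp_pos: [0.5372, 0.2376, 0.0375]
eef_rot: [-180.0, 0.0, -89.9]
contact_force: [-1.4, 0.3, 6.1]
gripper_width: 0.0119
gripper_force: 25.0
```

drive_tool(
  increments=[
    [[-1, 0, 0, -0.1, 0], [-1, 0, 0, -0.3, 0], [-1, 0, 0, -0.55, 0], [-1, 0, 0, -0.8, 0], [-1, 0, 0, -0.9, 0]],
  ],
)

```text
time_s: 8.5
tcp_pos: [0.5374, 0.2377, 0.147]
eef_rot: [-179.9, 0.1, -89.9]
contact_force: [0.3, 1.5, -3.1]
gripper_width: 0.0118
gripper_force: 25.0
```

drive_tool(
  increments=[
    [[-1, 0.15, 0, 0, 0], [-1, 0.4, 0.01, 0, 0], [-1, 0.7, 0.02, 0, 0], [-1, 1.0, 0.02, 0, 0]],
  ],
)

```text
time_s: 9.0
tcp_pos: [0.5333, 0.1152, 0.1436]
eef_rot: [179.8, -0.1, -90.0]
contact_force: [0.3, 0.3, -3.3]
gripper_width: 0.0117
gripper_force: 25.0
```

drive_tool(
  increments=[
    [[-1, 0.35, 0.0, 0, 0], [-1, 0.7, 0.01, 0, 0], [-1, 0.9, 0.02, 0, 0], [-1, 1.0, 0.02, 0, 0]],
  ],
)

```text
time_s: 9.5
tcp_pos: [0.5309, -0.0047, 0.1438]
eef_rot: [179.9, -0.0, -90.1]
contact_force: [-0.6, 0.7, -2.4]
gripper_width: 0.0117
gripper_force: 25.0
```

drive_tool(
  increments=[
    [[-1, 0, 0, 0, -0.026], [-1, 0, 0, 0, -0.052], [-1, 0, 0, 0, -0.078], [-1, 0, 0, 0, -0.104], [-1, 0, 0, 0, -0.13]],
  ],
)

```text
time_s: 10.12
tcp_pos: [0.5318, -0.0027, 0.1442]
eef_rot: [179.9, 0.1, -42.8]
contact_force: [-0.4, 1.0, -3.1]
gripper_width: 0.0118
gripper_force: 25.0
```

drive_tool(
  increments=[
    [[-1, 0, 0, 0, -0.026], [-1, 0, 0, 0, -0.052], [-1, 0, 0, 0, -0.078], [-1, 0, 0, 0, -0.104], [-1, 0, 0, 0, -0.13]],
  ],
)

```text
time_s: 10.75
tcp_pos: [0.5318, -0.0027, 0.1442]
eef_rot: [180.0, 0.1, 4.0]
contact_force: [-0.7, 0.1, -2.2]
gripper_width: 0.0116
gripper_force: 25.0
```

Run:
```python
from h import *
s=r.get_state();m=camera_model("wrist");im=capture("wrist");cv2.imwrite("pics/w3.png",im[:,:,::-1])
print(s["gripper_width"],s["gripper_force"],s["tcp_pos"],s["eef_rot"])
print(find(im,'red',m,s["tcp_pos"][2]+.007),find(im,'green',m,.002))
t=capture("top");m=camera_model("top");print(find(t,'green',m,.002,(240,160,310,270)))
```

```text
0.011550870162839887 24.99858409166336 [ 0.53175145 -0.00266973  0.1442315 ] [1.79990024e+02 9.12811321e-02 3.96956950e+00]
(array([5.757e+02, 1.000e-01]), array([86.5, 11.8]), 4.0) (array([570.2,  25.1]), array([168.8,  28.9]), 3.3)
(array([449. ,  -7.1]), array([74.3, 72.8]), 4.7)
```

View pics/w3.png

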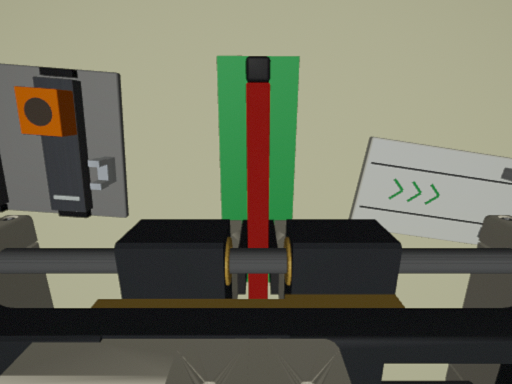

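The wrist view shows the bar (column 258) running along the middle of the green mat (columns 218-297), so I'll lower it.

drive_tool(
  increments=[
    [[-1, 0, 0, 0.25, 0], [-1, 0, 0, 0.5, 0], [-1, 0, 0, 0.75, 0], [-1, 0, 0, 0.95, 0], [-1, 0, 0, 1.0, 0]],
  ],
)

```text
time_s: 11.48
tcp_pos: [0.5311, -0.003, 0.0234]
eef_rot: [179.9, 0.2, 3.5]
contact_force: [0.5, -0.7, -2.2]
gripper_width: 0.0119
gripper_force: 25.0
```

drive_tool(
  increments=[
    [[-1, 0, 0, 0.03, 0], [-1, 0, 0, 0.05, 0], [-1, 0, 0, 0.065, 0], [-1, 0, 0, 0.065, 0]],
  ],
)

```text
time_s: 11.98
tcp_pos: [0.5326, -0.0025, 0.0177]
eef_rot: [-180.0, -0.0, 3.6]
contact_force: [0.0, -0.2, -2.7]
gripper_width: 0.0118
gripper_force: 25.0
```

drive_tool(
  increments=[
    [[-1, 0, 0, 0.01, 0], [-1, 0, 0, 0.02, 0], [-1, 0, 0, 0.022, 0], [-1, 0, 0, 0.022, 0]],
  ],
)

```text
time_s: 12.48
tcp_pos: [0.5326, -0.0025, 0.0155]
eef_rot: [180.0, -0.0, 3.7]
contact_force: [-3.0, 0.2, 7.4]
gripper_width: 0.0116
gripper_force: 25.0
```

drive_tool(
  increments=[
    [[-0.4, 0, 0, 0, 0], [-0.4, 0, 0, 0, 0], [-0.4, 0, 0, 0, 0], [-0.4, 0, 0, 0, 0]],
  ],
)

```text
time_s: 12.98
tcp_pos: [0.5324, -0.0026, 0.0147]
eef_rot: [180.0, 0.0, 3.7]
contact_force: [-0.4, -0.4, -0.2]
gripper_width: 0.0261
gripper_force: 0.0
```

drive_tool(
  increments=[
    [[0, 0, 0, -0.2, 0], [0.4, 0, 0, -0.6, 0], [0.4, 0, 0, -1.0, 0]],
  ],
)

```text
time_s: 13.35
tcp_pos: [0.532, -0.0027, 0.1358]
eef_rot: [180.0, 0.1, 3.7]
contact_force: [1.5, 0.5, -0.7]
gripper_width: 0.0505
gripper_force: 0.0
```

drive_tool(
  increments=[
    [[0.4, -0.15, 0.3, -0.3, 0], [0.4, -0.31, 0.6, -0.6, 0], [0.4, -0.31, 0.8, -0.8, 0]],
  ],
)

```text
time_s: 13.72
tcp_pos: [0.5006, -0.102, 0.2329]
eef_rot: [-180.0, -0.1, 3.6]
contact_force: [0.8, 0.5, -0.6]
gripper_width: 0.0613
gripper_force: 0.0
```

drive_tool(
  increments=[
    [[0.4, -0.15, 0.3, 0, 0], [0.4, -0.31, 0.6, 0, 0], [0.4, -0.31, 0.8, 0, 0], [0.4, -0.31, 0.8, 0, 0]],
  ],
)

```text
time_s: 14.22
tcp_pos: [0.47, -0.2002, 0.2306]
eef_rot: [180.0, 0.0, 3.5]
contact_force: [-0.8, 0.4, -0.4]
gripper_width: 0.0616
gripper_force: 0.0
```

Run:
```python
from h import *
s=r.get_state();m=camera_model("wrist");im=capture("wrist");cv2.imwrite("pics/w4.png",im[:,:,::-1])
print(s["tcp_pos"],s["eef_rot"])
for c,z in(('yellow',.064),('green',.010)):print(c,find(im,c,m,z))
t=capture("top");m=camera_model("top");print(find(t,'red',m,.020,(240,160,310,270)))
```

```text
[ 0.47003266 -0.2001542   0.23060944] [1.79997616e+02 1.13640962e-02 3.51735478e+00]
yellow (array([ 527.5, -259.5]), array([78.5, 14.7]), -4.6)
green (array([532.9,  -7.2]), array([240.7,  77.2]), 3.5)
(array([594.5,   0.8]), array([49.7,  6.6]), -0.2)
```

View pics/w4.png

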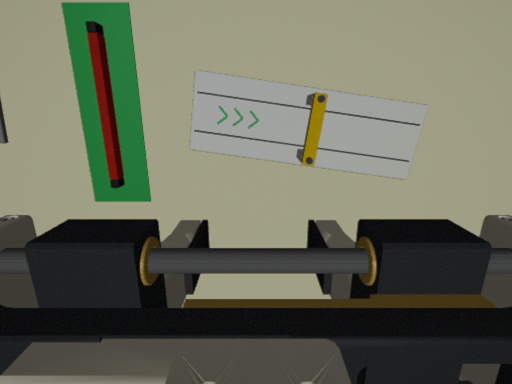

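The wrist view shows the red bar lying on the mat, (95,28) to (117,183). The gate plate's corners are near (197,71), (426,105), (407,179) and (190,150), with the bridge bar from (320,95) to (309,162).

Run:
```python
from h import *
m=camera_model("wrist");im=cv2.cvtColor(cv2.imread("pics/w4.png"),cv2.COLOR_BGR2RGB)
c=ray(m,[[197,71],[426,105],[407,179],[190,150.]],.010)*1000;print(c.round(1),c.mean(0))
for d in(c[1]-c[0],c[2]-c[3]):print(np.degrees(np.arctan2(d[1],d[0])),np.hypot(*d))
h=cv2.cvtColor(im,cv2.COLOR_RGB2HSV);k=((h[...,1]<25)&(h[...,2]>150)).astype(np.uint8)*255;k[200:]=0
cs=max(cv2.findContours(cv2.morphologyEx(k,cv2.MORPH_CLOSE,np.ones((15,15))),0,1)[0],key=cv2.contourArea)
print(cv2.minAreaRect((ray(m,cs.reshape(-1,2).astype(float),.010)*1000).astype(np.float32)))
```

```text
[[ 586.9 -117. ]
 [ 565.  -408.5]
 [ 467.4 -404.8]
 [ 488.7 -107.9]] [ 527.00577226 -259.57557847]
-94.31016873732614 292.36469303710754
-94.0933676060692 297.6461453578161
((527.7946166992188, -258.9064636230469), (297.66729736328125, 98.19084167480469), 85.55233764648438)
```

drive_tool(
  increments=[
    [[0.4, 0.093, -0.328, 0, 0], [0.4, 0.187, -0.657, 0, 0], [0.4, 0.28, -0.985, 0, 0]],
  ],
)

```text
time_s: 14.7
tcp_pos: [0.4965, -0.0768, 0.2308]
eef_rot: [-180.0, -0.0, 3.7]
contact_force: [1.4, 0.5, -0.0]
gripper_width: 0.0613
gripper_force: 0.0
```

drive_tool(
  increments=[
    [[0.4, 0.093, -0.328, 0, 0], [0.4, 0.187, -0.657, 0, 0], [0.4, 0.28, -0.985, 0, 0]],
  ],
)

```text
time_s: 15.08
tcp_pos: [0.5223, 0.0436, 0.2308]
eef_rot: [-180.0, -0.0, 3.7]
contact_force: [-0.1, -0.4, 0.0]
gripper_width: 0.0607
gripper_force: 0.0
```

drive_tool(
  increments=[
    [[0.4, 0.093, -0.328, 0, 0], [0.4, 0.187, -0.657, 0, 0], [0.4, 0.28, -0.985, 0, 0]],
  ],
)

```text
time_s: 15.45
tcp_pos: [0.548, 0.1638, 0.2307]
eef_rot: [-180.0, -0.0, 3.7]
contact_force: [0.1, -0.4, -0.4]
gripper_width: 0.0612
gripper_force: 0.0
```

drive_tool(
  increments=[
    [[0.4, 0.093, -0.328, 0, 0.01], [0.4, 0.187, -0.657, 0, 0.01], [0.4, 0.28, -0.985, 0, 0.01], [0.4, 0.28, -0.985, 0, 0.01], [0.4, 0.28, -0.985, 0, 0.01]],
  ],
)

```text
time_s: 16.08
tcp_pos: [0.5736, 0.2821, 0.2303]
eef_rot: [180.0, 0.0, 0.1]
contact_force: [-0.4, -0.1, -0.1]
gripper_width: 0.0616
gripper_force: 0.0
```

Run:
```python
from h import *
s=r.get_state();print(s["tcp_pos"],s["eef_rot"]);m=camera_model("wrist");im=capture("wrist");cv2.imwrite("pics/w5.png",im[:,:,::-1])
for c,z in(('blue',.044),('orange',.044)):print(c,find(im,c,m,z))
```

```text
[0.57360289 0.28205598 0.23029882] [1.79967576e+02 4.61003142e-02 1.32401896e-01]
blue (array([593.5, 281.1]), array([41.6, 34.5]), 0.1)
orange (array([592.5, 192.1]), array([39.3, 35.8]), 0.1)
```

View pics/w5.png

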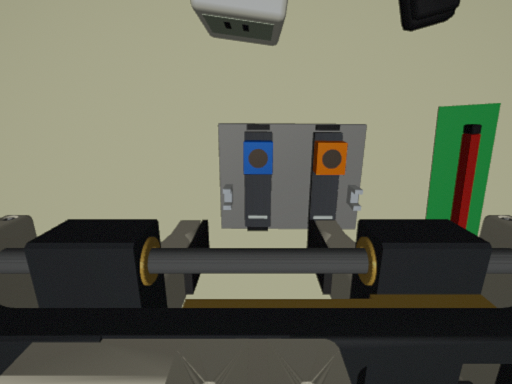

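The wrist view shows the blue block at (258,157), orange at (331,158), and the carriers free of the bar. Descending on the blue carrier.

drive_tool(
  increments=[
    [[0.4, 0, 0.01, 0.4, 0], [0.4, 0, 0.01, 0.75, 0], [0.4, 0, 0.01, 1.0, 0]],
  ],
)

```text
time_s: 16.5
tcp_pos: [0.5736, 0.2789, 0.1094]
eef_rot: [180.0, 0.1, -0.0]
contact_force: [0.1, 0.9, 1.0]
gripper_width: 0.0616
gripper_force: 0.0
```

drive_tool(
  increments=[
    [[0.4, 0, 0, 0.25, 0], [0.4, 0, 0, 0.45, 0], [0.4, 0, 0, 0.63, 0], [0.4, 0, 0, 0.715, 0], [0.4, 0, 0, 0.715, 0]],
  ],
)

```text
time_s: 17.12
tcp_pos: [0.5742, 0.2797, 0.0248]
eef_rot: [180.0, 0.0, 0.0]
contact_force: [0.4, -0.0, 0.2]
gripper_width: 0.0612
gripper_force: 0.0
```

drive_tool(
  increments=[
    [[-1, 0, 0, 0, 0], [-1, 0, 0, 0, 0], [-1, 0, 0, 0, 0], [-1, 0, 0, 0, 0], [-1, 0, 0, 0, 0]],
  ],
)

```text
time_s: 17.75
tcp_pos: [0.5748, 0.2807, 0.0256]
eef_rot: [-180.0, -0.1, 0.1]
contact_force: [-0.5, 1.8, 6.7]
gripper_width: 0.0359
gripper_force: 25.0
```

drive_tool(
  increments=[
    [[-1, 0, 0, -0.05, 0], [-1, 0, 0, -0.2, 0], [-1, 0, 0, -0.5, 0], [-1, 0, 0, -0.8, 0], [-1, 0, 0, -1.0, 0]],
  ],
)

```text
time_s: 18.38
tcp_pos: [0.5748, 0.2804, 0.148]
eef_rot: [-179.9, -0.1, 0.1]
contact_force: [0.8, -0.4, -2.2]
gripper_width: 0.036
gripper_force: 25.0
```

drive_tool(
  increments=[
    [[-1, -0.02, 0.15, 0, 0], [-1, -0.04, 0.4, 0, 0], [-1, -0.06, 0.7, 0, 0], [-1, -0.088, 0.977, 0, 0]],
  ],
)

```text
time_s: 18.88
tcp_pos: [0.5624, 0.1597, 0.1437]
eef_rot: [179.9, 0.1, 0.0]
contact_force: [0.9, -0.3, -0.7]
gripper_width: 0.0359
gripper_force: 25.0
```

drive_tool(
  increments=[
    [[-1, -0.03, 0.325, 0, 0], [-1, -0.06, 0.65, 0, 0], [-1, -0.088, 0.977, 0, 0]],
  ],
)

```text
time_s: 19.25
tcp_pos: [0.5516, 0.0426, 0.1438]
eef_rot: [180.0, 0.1, -0.0]
contact_force: [1.4, -0.5, -2.5]
gripper_width: 0.0359
gripper_force: 25.0
```

drive_tool(
  increments=[
    [[-1, -0.03, 0.325, 0, 0], [-1, -0.06, 0.65, 0, 0], [-1, -0.088, 0.977, 0, 0]],
  ],
)

```text
time_s: 19.62
tcp_pos: [0.5407, -0.0743, 0.1438]
eef_rot: [180.0, 0.1, -0.0]
contact_force: [0.5, -0.3, -2.3]
gripper_width: 0.0357
gripper_force: 25.0
```

drive_tool(
  increments=[
    [[-1, -0.03, 0.3, 0, 0], [-1, -0.05, 0.6, 0, 0], [-1, -0.07, 0.85, 0, 0], [-1, -0.088, 0.977, 0, 0]],
  ],
)

```text
time_s: 20.12
tcp_pos: [0.5302, -0.191, 0.1438]
eef_rot: [-180.0, 0.1, -0.1]
contact_force: [-0.2, -0.0, -2.0]
gripper_width: 0.0359
gripper_force: 25.0
```

drive_tool(
  increments=[
    [[-1, 0, 0, 0, 0.026], [-1, 0, 0, 0, 0.052], [-1, 0, 0, 0, 0.079], [-1, 0, 0, 0, 0.105], [-1, 0, 0, 0, 0.131]],
  ],
)

```text
time_s: 20.75
tcp_pos: [0.5312, -0.189, 0.1442]
eef_rot: [179.9, 0.1, -47.4]
contact_force: [0.2, 0.1, -2.2]
gripper_width: 0.0361
gripper_force: 25.0
```

drive_tool(
  increments=[
    [[-1, 0, 0, 0, 0.026], [-1, 0, 0, 0, 0.052], [-1, 0, 0, 0, 0.079], [-1, 0, 0, 0, 0.105], [-1, 0, 0, 0, 0.131]],
  ],
)

```text
time_s: 21.38
tcp_pos: [0.5312, -0.189, 0.1442]
eef_rot: [179.9, 0.0, -94.6]
contact_force: [0.2, 0.1, -2.2]
gripper_width: 0.0356
gripper_force: 25.0
```

Run:
```python
from h import *
s=r.get_state();print(s["tcp_pos"],s["eef_rot"],s["gripper_force"]);m=camera_model("wrist");im=capture("wrist");cv2.imwrite("pics/w6.png",im[:,:,::-1])
print(find(im,'blue',m,s["tcp_pos"][2]+.0185))
try:print(find(im,'yellow',m,.064))
except Exception as e:print(e)
```

```text
[ 0.53123916 -0.18899255  0.14420046] [ 1.79905075e+02  5.22930584e-03 -9.45915994e+01] 24.956453293561935
(array([ 529.5, -213.6]), array([36.5, 35.8]), 85.4)
(array([ 527.4, -260.4]), array([78.9, 13. ]), -4.6)
```

View pics/w6.png

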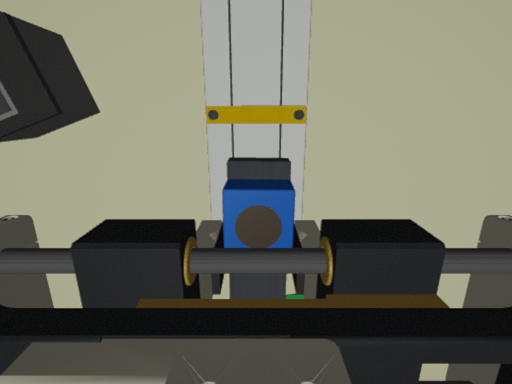

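The wrist view shows the carried blue block (258,215) lined up with the lane and the bridge bar at row 115. The lateral offset is under 2 mm. I'll lower it, set back 5 mm.

drive_tool(
  increments=[
    [[-1, -0.04, -0.013, 0.15, 0], [-1, -0.04, -0.013, 0.4, 0], [-1, -0.04, -0.013, 0.65, 0], [-1, -0.04, -0.013, 0.85, 0], [-1, -0.04, -0.013, 0.92, 0]],
  ],
)

```text
time_s: 22.05
tcp_pos: [0.5327, -0.1842, 0.0328]
eef_rot: [179.8, -0.0, -94.2]
contact_force: [0.9, 0.6, -0.9]
gripper_width: 0.0356
gripper_force: 25.0
```

drive_tool(
  increments=[
    [[-1, 0, 0, 0.015, 0], [-1, 0, 0, 0.03, 0], [-1, 0, 0, 0.04, 0], [-1, 0, 0, 0.045, 0]],
  ],
)

```text
time_s: 22.55
tcp_pos: [0.5348, -0.184, 0.0296]
eef_rot: [-179.9, 0.0, -94.3]
contact_force: [0.2, 0.9, -1.4]
gripper_width: 0.0363
gripper_force: 25.0
```

drive_tool(
  increments=[
    [[-1, 0, 0, 0.01, 0], [-1, 0, 0, 0.015, 0], [-1, 0, 0, 0.018, 0], [-1, 0, 0, 0.018, 0]],
  ],
)

```text
time_s: 23.05
tcp_pos: [0.5346, -0.184, 0.0276]
eef_rot: [-180.0, -0.0, -94.2]
contact_force: [-2.1, 1.5, 5.9]
gripper_width: 0.036
gripper_force: 25.0
```

drive_tool(
  increments=[
    [[0.3, 0, 0, 0, 0], [0.3, 0, 0, 0, 0], [0.3, 0, 0, 0, 0], [0.3, 0, 0, 0, 0]],
  ],
)

```text
time_s: 23.55
tcp_pos: [0.5345, -0.1841, 0.0269]
eef_rot: [180.0, -0.0, -94.3]
contact_force: [0.2, -0.0, 0.5]
gripper_width: 0.0568
gripper_force: 0.0
```

drive_tool(
  increments=[
    [[0.3, 0, 0, -0.15, 0], [0.3, 0, 0, -0.5, 0], [0.3, 0, 0, -1.0, 0], [0.3, 0, 0, -1.0, 0]],
  ],
)

```text
time_s: 24.05
tcp_pos: [0.5376, -0.1844, 0.1522]
eef_rot: [-179.5, -0.0, -94.2]
contact_force: [0.1, -0.2, -0.7]
gripper_width: 0.0571
gripper_force: 0.0
```

Run:
```python
from h import *
G=np.array([527.5,-259.6]);a=np.radians(-94.4);g=lambda p:((np.array(p)-G)@[[np.cos(a),-np.sin(a)],[np.sin(a),np.cos(a)]]).round(1)
s=r.get_state();print(s["tcp_pos"],g(s["tcp_pos"][:2]*1000));m=camera_model("wrist");im=capture("wrist");cv2.imwrite("pics/w7.png",im[:,:,::-1])
b=find(im,'blue',m,.046);print(b,g(b[0]))
b=find(im,'yellow',m,.064);print(b,g(b[0]))
t=capture("top");m=camera_model("top");b=find(t,'blue',m,.046,(290,180,360,240));print('top',b,g(b[0]))
```

```text
[ 0.53759986 -0.18442346  0.15215128] [-75.7   4.3]
(array([ 533.2, -203. ]), array([42.4, 34.5]), 85.0) [-56.9   1.3]
(array([ 527.2, -260.9]), array([78.7, 13.3]), -4.2) [ 1.3 -0.2]Traceback (most recent call last):
  File "<stdin>", line 6, in <module>
  File "h.py", line 16, in find
    cs=max(cv2.findContours(k,cv2.RETR_EXTERNAL,cv2.CHAIN_APPROX_NONE)[0],key=cv2.contourArea)
ValueError: max() iterable argument is empty
```

drive_tool(
  increments=[
    [[-1, -0.3, 0, 0, 0], [-1, -0.6, 0, 0, 0], [-1, -0.92, 0, 0, 0], [-1, -0.92, 0, 0, 0], [-1, -0.92, 0, 0, 0]],
  ],
  squeeze=5,
)

```text
time_s: 24.78
tcp_pos: [0.542, -0.074, 0.1458]
eef_rot: [179.9, -0.0, -94.2]
contact_force: [-0.7, 0.2, -0.7]
gripper_width: 0.0126
gripper_force: 0.0
```

drive_tool(
  increments=[
    [[-1, 0, 0, 0.3, 0], [-1, 0, 0, 0.6, 0], [-1, 0, 0, 0.85, 0], [-1, 0, 0, 1.0, 0], [-1, 0, 0, 1.0, 0]],
  ],
)

```text
time_s: 25.4
tcp_pos: [0.5411, -0.0752, 0.0251]
eef_rot: [179.8, -0.1, -94.4]
contact_force: [0.7, 0.3, -0.1]
gripper_width: 0.0004
gripper_force: 0.0
```

Run:
```python
from h import *
s=r.get_state();print(s["tcp_pos"],s["eef_rot"],s["gripper_width"]);m=camera_model("wrist");im=capture("wrist");cv2.imwrite("pics/w8.png",im[:,:,::-1])
```

```text
[ 0.54111668 -0.07519021  0.02514142] [ 1.79767766e+02 -6.26680707e-02 -9.43554743e+01] 0.00037074081001945325
```

View pics/w8.png

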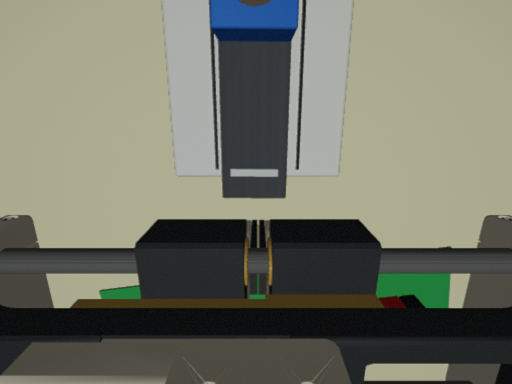

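The wrist view shows the carrier's tail edge at row 198, columns 222-287 (centre 254), and the lane lines centred at 257. It is straight, so I'll push slowly.

drive_tool(
  increments=[
    [[-1, 0.06, 0, 0, 0], [-1, 0.12, 0, 0, 0], [-1, 0.18, 0, 0, 0], [-1, 0.24, 0, 0, 0], [-1, 0.3, 0, 0, 0]],
  ],
)

```text
time_s: 26.08
tcp_pos: [0.5404, -0.1102, 0.0273]
eef_rot: [-179.9, 0.0, -94.3]
contact_force: [-0.0, 2.8, 1.5]
gripper_width: 0.0007
gripper_force: 1.3
```

drive_tool(
  increments=[
    [[-1, 0.06, 0, 0, 0], [-1, 0.12, 0, 0, 0], [-1, 0.18, 0, 0, 0], [-1, 0.24, 0, 0, 0], [-1, 0.24, 0, 0, 0]],
  ],
)

```text
time_s: 26.7
tcp_pos: [0.5373, -0.1394, 0.0267]
eef_rot: [179.9, -0.0, -94.3]
contact_force: [-0.5, 0.1, 0.6]
gripper_width: 0.0006
gripper_force: 0.0
```

```bash
cat > g.py <<'E'
from h import *
G=np.array([527.5,-259.6]);a=np.radians(-94.4);g=lambda p:((np.array(p)-G)@[[np.cos(a),-np.sin(a)],[np.sin(a),np.cos(a)]]).round(1)
s=r.get_state();print(s["tcp_pos"],g(s["tcp_pos"][:2]*1000));m=camera_model("wrist");im=capture("wrist")
h=cv2.cvtColor(im,cv2.COLOR_RGB2HSV);cv2.imwrite("pics/w9.png",im[:,:,::-1])
for n in("blue","yellow"):
    try:b=find(im,n,m,.046 if n=="blue" else .064);print(n,b,g(b[0]))
    except Exception as e:print(n,e)
E
python3 g.py
```

```text
[ 0.53730972 -0.13935598  0.02666791] [-120.6    0.6]
blue (array([ 530.7, -241.9]), array([35.1, 26.6]), -4.4) [-17.9   1.8]
yellow (array([ 528.2, -249.6]), array([71.1,  0.9]), -4.3) [-10.   -0.1]
```

View pics/w9.png

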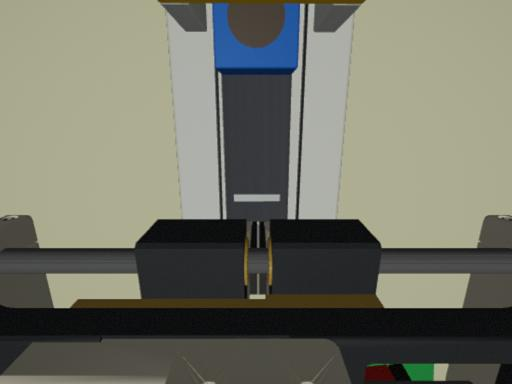

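The wrist view shows the block going centrally between the posts, with its rear edge at row 70, columns 215-298, and no contact. I'll continue pushing.

drive_tool(
  increments=[
    [[-1, 0.05, 0, 0, 0], [-1, 0.1, 0, 0, 0], [-1, 0.15, 0, 0, 0], [-1, 0.2, 0, 0, 0], [-1, 0.25, 0, 0, 0]],
  ],
)

```text
time_s: 27.38
tcp_pos: [0.5356, -0.1689, 0.027]
eef_rot: [180.0, 0.0, -94.3]
contact_force: [1.3, 1.2, -0.2]
gripper_width: 0.0003
gripper_force: 0.4
```

drive_tool(
  increments=[
    [[-1, 0.06, 0, 0, 0], [-1, 0.12, 0, 0, 0], [-1, 0.18, 0, 0, 0], [-1, 0.24, 0, 0, 0], [-1, 0.27, 0, 0, 0]],
  ],
)

```text
time_s: 28.0
tcp_pos: [0.5332, -0.2013, 0.027]
eef_rot: [-180.0, 0.0, -94.3]
contact_force: [0.2, 1.2, 0.2]
gripper_width: 0.0005
gripper_force: 0.5
```

drive_tool(
  increments=[
    [[-1, 0, 0, 0, 0], [-1, -0.1, 0, 0, 0], [-1, -0.25, 0, 0, 0], [-1, -0.25, 0, -0.4, 0], [-1, -0.25, 0, -0.9, 0]],
  ],
)

```text
time_s: 28.62
tcp_pos: [0.5346, -0.1692, 0.135]
eef_rot: [179.8, -0.0, -94.2]
contact_force: [1.2, -0.7, 0.5]
gripper_width: 0.0006
gripper_force: 0.0
```

drive_tool(
  increments=[
    [[-1, -0.3, 0, -0.3, 0], [-1, -0.6, 0, -0.6, 0], [-1, -0.9, 0, -0.6, 0], [-1, -0.9, 0, -0.6, 0]],
  ],
)

```text
time_s: 29.12
tcp_pos: [0.5437, -0.06, 0.2077]
eef_rot: [-179.9, 0.0, -94.1]
contact_force: [0.5, 0.0, 0.7]
gripper_width: 0.0001
gripper_force: 0.0
```

```bash
python3 g.py
python3 - <<'E'
from h import *
t=capture("top");m=camera_model("top")
for c,z,q in(('red',.02,(240,160,310,270)),('orange',.044,(160,180,240,235)),('blue',.046,(340,180,410,250))):
    try:print(c,find(t,c,m,z,q))
    except Exception as e:print(c,e)
cv2.imwrite("pics/top9.png",cv2.resize(cv2.vconcat([t[150:270,150:410],np.zeros((1,260,3),np.uint8)]),None,fx=3,fy=3)[:,:,::-1])
E
```

```text
[ 0.54370579 -0.05995354  0.20768434] [-200.3    0.8]
blue max() iterable argument is empty
yellow (array([566. ,  39.3]), array([54.9,  3.6]), 85.3) [-301.    15.5]
red (array([465.2,  -7.1]), array([39.4,  6.8]), 5.5)
orange (array([601.5, 191.4]), array([29. , 16.2]), -89.2)
blue (array([ 526.1, -311.9]), array([39.1, 32.5]), 88.2)
```

View pics/w9.png

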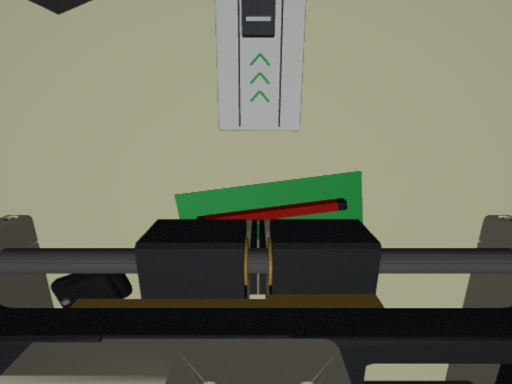

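The top camera puts the blue block's centre about 52 mm past the bridge. The bar is on the mat and the tool is clear of everything, so I'm handing in.

```bash
python3 -c "
from plant import job;print(job.close_job())"
```

```text
the job is handed in; nothing more can be done
None
```

The job is handed in, but no verdict came back: the red bar lies on the mat, the blue carrier is through the gate with its block about 52 mm past the bridge, and the orange carrier was never touched, though the arm partly hid it in the last picture.

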